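# Unclip and open the larger parts crate

## Task

Two closed grey parts crates stand on the bench. On the larger one, flip the spring clips at both ends outward off the lid, without shifting the lid; then lift the lid off by its handle and lay it handle-up on the dark rubber mat, in the middle and square with it, and leave both clips open.

Things in the scene. Friction and masses are not known exactly. Their poses are not given: they have to be found in the camera images.
- lid_grip (a point): Centre of the black handle bar (x 16, y 44, z 14 mm) on the larger crate's loose lid, 25 mm above the lid's top face, 31 mm above the plate's underside; z up, y along the handle and the lid's long side. Grey lid plate 100 (x) x 140 (y) x 6 mm, 0.18 kg, with a 5 mm lip below, loose by 2 mm in the fixed crate (96 x 136 x 70 mm). Lid bare between handle and clips. Smaller crate (76 x 96 x 45): bystander.
- clip_left (a joint): Steel clip at the crate's +y (left) end. Its thumb tab, 36 mm wide, stands in lid_grip's frame at x = 0, y = +76 (foot) to +82 mm (tip), 3 to 36 mm above the lid's top. 0 = closed, nose over the lid; grows swinging outward to 1.7 rad (open). Pivot along x, 74 mm out, 20 mm below the lid's top. Spring shuts it below 0.5 rad, beyond throws it open; 3 to 5 N outward on the tab, 25 mm travel.
- clip_right (a joint): The same clip, mirrored, at the crate's -y (right) end, its tab at y = -76 to -82 mm in lid_grip's frame: 0 = closed, nose over the lid's edge; grows as it swings outward (to -y) to 1.7 rad (open); the same spring, force and travel.
- lid_mat: Dark rubber mat, flat and fixed on the bench left of the crates, 140 (x) x 180 (y) x 4 mm; origin at the centre of its underside on the bench, y along its long side. With the lid lying on it on its lip, the handle bar's centre is 40 mm above the bench.

How it is judged:
By the outcome, as a careful person would: the job done as asked, in the order asked, and still so for the second after the job is handed in, with the robot touching nothing.
It also fails if it takes over 61 s, if anything falls off the work surface, if the arm or the gripper's body presses on something with over 40 N, if the wrist force passes 120 N, or if a joint passes its speed limit or range.

## Robot

A 7-joint arm with a two-finger parallel gripper is mounted at the origin on a cart in front of the work surface, level with it; the furniture and walls round the work are solid. World frame = base frame: x ahead of the robot, y to its left, z up, the work surface at z = 0. Lengths are in mm, angles in rad, forces in N, time in s.
With the tool pointing down it reaches from about 400 to 875 mm from the base axis. Payload 4.4 kg.
Tool frame: the origin (TCP) lies on the centre line of the jaws, within the pads' length; the fingertips stand 25 mm ahead of it and the grasp point (between the pads) lies 6 mm ahead of it (ctrl.finger_overhang is the distance from the TCP to the fingertips, in mm); z points along the fingers, y is the line along which they close (so a half turn about z gives the same grasp; the last joint's range is limited). The gripper opens to 85 mm and grips with 20 to 120 N. Pads are 22 mm wide; open, the fingers measure 114 mm over their backs; the gripper's body (76 mm by 85 mm) begins 54 mm behind the grasp point. The pads swing forward as they close: fully open they stand 13 mm farther back than shut.
Start: joints at [-1.276, 0.628, 0.038, 1.517, -0.027, 0.996, -0.02], TCP at [229.442, 608.173, 230.213] pointing down, gripper open.
Joint ranges: [-3.06, 3.06], [-0.37, 2.12], [-1.25, 1.32], [0.18, 2.47], [-1.1, 4.24], [0.23, 1.98], [-2.94, 2.94]. Speed limits (rad/s): [2.57, 2.57, 3.14, 3.14, 3.14, 3.14, 3.14].

## Interface

Orientations are given as [roll, pitch, yaw] about the fixed x, y, z axes, in that order (R = Rz(yaw) Ry(pitch) Rx(roll)).
In Python, from cell import ctrl gives the robot as it stands. The module is installed in compiled form; this text tells all that it offers.
- The arm moves only by the tool play_rows, never from a script. Its argument "targets" is a list of rows, each a list of 5 numbers: the closure, from 0 (fully open) to 1 (shut), then the shift along the tool's x, y, z in cm, then the turn about the tool's z in degrees. In form: [[gripper, dx, dy, dz, spin], ...]. A call has 1 to 10 rows; each row is the pose to reach, as a shift and turn from the pose commanded when the call began, along the tool's axes at that moment; what a row does not reach only later rows make up. A row lasts 1/10 s, in which the tool goes at most 50 mm and 8.59 degrees, less where a joint would pass 70% of its speed; a pose out of reach is approached as far as the arm can. A call with a gripper value outside its range is refused whole. The fingers move at their own pace and stop on an object; the grip force is fixed at half the most. Time passes only in rows, so rows that repeat a pose let the fingers close. It gives the time, the measured TCP pose, the force, the opening and the grip force at its end, in the units of the state.
- ctrl.read_state(): the state, without advancing time (a new reading comes with each control period).
- ctrl.get_image(name): name is "scene" or "side" or "wrist"; returns (picture, depth): 420x560x3 uint8, red, green, blue; 420x560 float32, mm along the optical axis (not along the pixel's ray), 0 where there is no reading.
- ctrl.calibration(name): a dict with "vfov" (degrees; the focal length in pixels is half the picture's height over the tangent of half this angle, whatever the lens; pixels are square), "cx", "cy" (the principal point, pixels), "extrinsics" (4x4, takes a point from camera to world coordinates); the wrist camera has in their place "mount" (4x4, takes a point from camera to tool coordinates, whose origin is the TCP and whose axes are the flange's). Camera axes: x right, y down, z forward; pixel columns grow to the right and rows downward; lengths in mm; the calibration is good to about 2 mm. A picture is of the moment at which its call begins: read the wrist's pose just before it. calibration takes no time and is no camera call.
- ctrl.finish_job(): hands the job in; it is judged then, once.
Trained networks look in the newest picture that a camera, given by its name, has taken for a name from the list of things; names that differ only in an ending like _2 or _b are one class to them, and where a whole thing is asked for, a point or a joint stands for the part that bears it (a point fixed in the world has none). Each returns a list of dicts, best first, with "confidence" (0 to 1); they miss things now and then, are a little off and sometimes report something else, mostly with a low value. They report only what shows in the picture. A call takes as long as a camera call.
- ctrl.search_frame(camera, name): "bbox" ([left, top, right, bottom] in pixels, round what is visible of it).
- ctrl.trace(camera, name): "pixels" (420x560 bool, what is visible of it) and "bbox" ([left, top, right, bottom] in pixels, round what is visible of it).
The state is a dict: "clock": time; "qpos": joint angles; "qd": joint speeds; "tau": joint torques, N m; "eef_pos": TCP position; "tool_rot": TCP orientation; "force": force on the tool from outside, world axes, zero at the start; "torque": the same for the moment, N m; "width": finger opening in mm; "gripper_force": force on a finger pad.
Only numpy, scipy, OpenCV 4.12 (cv2) and the standard library are available. Lean on these libraries where they do the work, as an engineer would, in place of code of your own. Each camera call takes 0.05 s, during which the arm holds its last target. There are 200 camera calls.

## Working session

There is one attempt and no reset: what is moved stays moved. The work goes in short steps, Python scripts to look and compute and a tool call to move; the robot and the scene stay as the last step left them, time stands still between calls to the robot, and variables do not carry over. Pictures are saved under pics/ and viewed, at most 10 in all, crops included, and the job is handed in when it is done.

Besides the shell and the picture viewer there is one more tool, called after "Request:" in YAML: its name, and indented under it one key for each argument. play_rows: Moves the arm, as the interface text tells. Its arguments: {"type":"object","properties":{"targets":{"type":"array"}},"required":["targets"]}

```bash
mkdir -p pics
cat > h.py <<'E'
import numpy as np, cv2
from cell import ctrl
from scipy.spatial.transform import Rotation as R
def T():
    s=ctrl.read_state(); M=np.eye(4); M[:3,:3]=R.from_euler('xyz',s['tool_rot']).as_matrix(); M[:3,3]=s['eef_pos']; return M
def cam(n):
    c=ctrl.calibration(n); E=np.array(c['extrinsics']) if 'extrinsics' in c else T()@np.array(c['mount'])
    return E,210/np.tan(np.radians(c['vfov'])/2),c['cx'],c['cy']
def cloud(n,d,C=None):
    E,f,cx,cy=C or cam(n); v,u=np.mgrid[:420,:560]
    P=np.stack([(u-cx)/f*d,(v-cy)/f*d,d],-1)@E[:3,:3].T+E[:3,3]; P[d==0]=np.nan; return P
def save(p,n): cv2.imwrite('pics/'+n,p[:,:,::-1])
E
cat > a.py <<'E'
from h import *
s=ctrl.read_state(); print({k:np.round(v,3) for k,v in s.items()})
ims=[]
for n in ['scene','side','wrist']:
    C=cam(n); p,d=ctrl.get_image(n); ims.append(p); np.savez(n,p=p,d=d); P=cloud(n,d,C)
    print(n,np.round(C[0][:3,3]),C[1:])
    for t in ['lid_grip','clip_left','clip_right','lid_mat']:
        for r in ctrl.trace(n,t)[:3]:
            m=r['pixels']; q=P[m]; q=q[~np.isnan(q[:,0])]
            print(n,t,round(r['confidence'],2),r['bbox'],np.round(np.median(q,0)) if len(q) else '',np.round(np.percentile(q,[3,97],0)).tolist() if len(q) else '')
w=np.vstack([np.hstack(ims[:2]),np.hstack([ims[2],ims[2]*0])]); save(cv2.resize(w,(800,600)),'a.png')
E
python3 a.py
```

```text
{'clock': np.float64(0.0), 'qpos': array([-1.276,  0.629,  0.038,  1.518, -0.027,  0.996, -0.02 ]), 'qd': array([-0.001,  0.001, -0.002, -0.002, -0.002, -0.   , -0.001]), 'tau': array([ 1.0000e-03, -5.6340e+01,  1.2270e+00, -1.9344e+01,  1.1000e-02,
        1.1000e-02, -0.0000e+00]), 'eef_pos': array([229.208, 607.579, 229.285]), 'tool_rot': array([-3.14 ,  0.   ,  2.781]), 'force': array([-0.365,  0.191,  0.059]), 'torque': array([0.001, 0.01 , 0.014]), 'gripper_force': np.float64(0.0), 'width': np.float64(85.167)}
scene [-155. -674.  533.] (np.float64(535.6459417568277), 280.68583522183314, 208.22854005696837)
scene lid_grip 0.59 [295.1, 242.5, 394.5, 299.6] [ 468. -206.   76.] [[427.0, -263.0, 71.0], [521.0, -134.0, 107.0]]
scene clip_left 0.8 [304.4, 228.1, 327.7, 253.2] [ 483. -122.   90.] [[466.0, -138.0, 78.0], [502.0, -116.0, 111.0]]
scene clip_right 0.72 [365.8, 265.4, 393.9, 299.5] [ 469. -276.   84.] [[452.0, -283.0, 56.0], [493.0, -253.0, 112.0]]
scene lid_mat 0.86 [160.4, 191.9, 238.4, 233.9] [527. 263.   4.] [[467.0, 174.0, 1.0], [598.0, 348.0, 6.0]]
side [389. 779. 583.] (np.float64(472.481396684662), 276.3040142771713, 214.18132065342976)
side clip_left 0.59 [289.4, 187.0, 302.4, 205.9] [ 487. -118.   91.] [[469.0, -171.0, 57.0], [505.0, -113.0, 112.0]]
side clip_right 0.73 [302.9, 153.8, 315.2, 171.5] [ 471. -275.   94.] [[455.0, -508.0, 2.0], [500.0, -256.0, 112.0]]
side clip_right 0.6 [275.0, 172.0, 328.0, 206.7] [ 470. -193.   77.] [[430.0, -267.0, 64.0], [529.0, -128.0, 108.0]]
side lid_mat 0.92 [179.9, 315.5, 275.0, 406.5] [538. 279.   4.] [[470.0, 183.0, 3.0], [605.0, 353.0, 6.0]]
wrist [161. 635. 373.] (np.float64(336.11823552984504), 281.3398717789156, 207.63771537315705)
```

View pics/a.png

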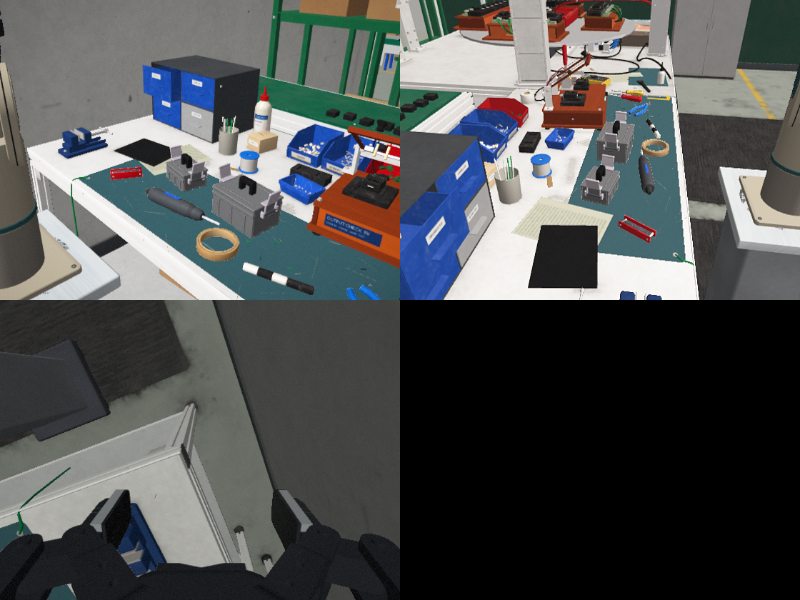

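The scene view shows the larger crate around (240,200) in the montage, with the smaller one to its left at (187,170) and the dark mat at (145,150). Next I'll fit the lid and mat and check the surroundings.

```bash
cat > b.py <<'E'
from h import *
for n in ['scene','side']:
    z=np.load(n+'.npz'); P=cloud(n,z['d']).reshape(-1,3)
    def box(lo,hi,tag):
        q=P[np.all((P>lo)&(P<hi),1)].astype(np.float32)
        if len(q)<10: print(n,tag,len(q)); return
        r=cv2.minAreaRect(np.ascontiguousarray(q[:,:2])); print(n,tag,len(q),np.round(r[0],1),np.round(r[1],1),round(r[2],1),'z',np.round(np.percentile(q[:,2],[5,50,95]),1))
    box([400,-290,70],[560,-100,82],'lid'); box([440,-225,88],[510,-170,115],'handle')
    box([440,-140,88],[520,-100,120],'clipL'); box([430,-300,88],[510,-255,120],'clipR')
    box([380,-100,25],[620,60,120],'small'); 
    for r in ctrl.trace(n,'lid_mat')[:1]:
        q=P[r['pixels'].ravel()&~np.isnan(P[:,0])]; q=q[(abs(q[:,2]-4)<5)].astype(np.float32)
        r=cv2.minAreaRect(np.ascontiguousarray(q[:,:2])); print('mat',np.round(r[0],1),np.round(r[1],1),round(r[2],1),np.median(q[:,2]))
    # obstacles over z 120 within the travel region
    q=P[(P[:,2]>110)&(P[:,0]>250)&(P[:,0]<640)&(abs(P[:,1])<500)]
    H,xe,ye=np.histogram2d(q[:,0],q[:,1],[range(250,651,50),range(-500,501,100)]); print(H.astype(int))
E
python3 b.py
```

```text
scene lid 2230 [ 478.6 -197.8] [159.4 104.1] 84.9 z [73.3 76.  80.5]
scene handle 311 [ 477.4 -198.8] [44.9 18.4] 88.4 z [ 89.6 103.  108.4]
scene clipL 225 [ 486.3 -119.1] [11.6 37.6] 81.3 z [ 89.2 100.8 111.6]
scene clipR 198 [ 469.8 -280. ] [ 9.5 38.5] 79.3 z [ 89.6 102.7 112.2]
scene small 1478 [450.4  -6.1] [210.4 104.4] 29.5 z [29.8 50.6 82.7]
mat [540.2 266. ] [150.7 190. ] 8.2 3.7193284
[[  0   0   0   0   0   0   0   0   0   0]
 [  0   0   0   0   0   0   0   0   0   0]
 [  0   0   0   0   0   0   0   0   0   0]
 [  0   0   0   0   0   0   0   0   0   0]
 [  0   0  46  29   0   0   0   0   0   0]
 [  0   0   0   4   0   0   0   0   0   0]
 [  8 118   0   0   0   0   0   0   0   0]
 [663 211   0   0   0   0   0   0   0   0]]
side lid 983 [ 479.1 -197. ] [162. 100.] 84.5 z [73.6 76.7 80. ]
side handle 121 [ 479.1 -194.5] [44.9 15.1] 83.8 z [ 90.9 105.1 109.4]
side clipL 161 [ 487.3 -115.8] [11.3 36.2] 87.7 z [ 89.7 102.1 112.5]
side clipR 157 [ 471.9 -277.7] [13.3 36.6] 80.7 z [ 88.6 100.7 112.3]
side small 1433 [450.6  -1.7] [219.3 108.1] 30.7 z [30.8 52.3 83.5]
mat [539.8 264.5] [140.9 183.1] 8.1 4.427156
[[  0   0   0   0   0   0   0   0   0   0]
 [  0   0   0   0   0   0   0   0   0   0]
 [  0   0   0   0   0   0   0   0   0   0]
 [  0   0   0   0   0   0   0   0   0   0]
 [  0   0  22  28   0   0   0   0   0   0]
 [  0   0   0   7   0   0   0   0   0   0]
 [  0  11   0   0   0   0   0   0   0   0]
 [117 116   0   0   0   0   0   0   0   0]]
```

Request:
play_rows:
  targets:
    - [1,-33.1,-31.2,-3,74.5]
    - [1,-33.1,-31.2,-3,74.5]
    - [1,-33.1,-31.2,-3,74.5]
    - [1,-33.1,-31.2,-3,74.5]
    - [1,-33.1,-31.2,-3,74.5]
    - [1,-33.1,-31.2,-3,74.5]
    - [1,-33.1,-31.2,-3,74.5]
    - [1,-33.1,-31.2,-3,74.5]
    - [1,-33.1,-31.2,-3,74.5]
    - [1,-33.1,-31.2,-3,74.5]

```text
clock: 1.85
eef_pos: [432.0, 193.1, 261.3]
tool_rot: [3.138, 0.002, 1.469]
force: [-0.9, 0.4, 0.1]
width: -0.2
gripper_force: 0.0
```

Request:
play_rows:
  targets:
    - [1,-41.7,8.4,1,0]
    - [1,-41.7,8.4,1,0]
    - [1,-41.7,8.4,1,0]
    - [1,-41.7,8.4,1,0]
    - [1,-41.7,8.4,1,0]
    - [1,-41.7,8.4,1,0]
    - [1,-41.7,8.4,1,0]
    - [1,-41.7,8.4,1,0]
    - [1,-41.7,8.4,1,0]
    - [1,-41.7,8.4,1,0]

```text
clock: 2.85
eef_pos: [474.9, -228.0, 250.4]
tool_rot: [3.14, 0.003, 1.475]
force: [1.1, 0.2, -1.2]
width: 0.3
gripper_force: 0.0
```

```bash
cat > w.py <<'E'
import sys
from h import *
M=T(); C=cam('wrist'); p,d=ctrl.get_image('wrist'); P=cloud('wrist',d,C); save(p,sys.argv[1])
print('TCP',np.round(M[:3,3],1),'yaw',np.degrees(R.from_matrix(M[:3,:3]).as_euler('xyz')[2]))
Q=P.reshape(-1,3)
def box(lo,hi,tag):
    q=Q[np.all((Q>lo)&(Q<hi),1)].astype(np.float32)
    if len(q)<10: print(tag,len(q)); return
    r=cv2.minAreaRect(np.ascontiguousarray(q[:,:2])); print(tag,len(q),np.round(r[0],1),np.round(r[1],1),round(r[2],1),'z',np.round(np.percentile(q[:,2],[5,50,95]),1), 'in tool',np.round(M[:3,:3].T@(np.r_[r[0],M[2,3]]-M[:3,3])[:3],1))
box([420,-270,72],[540,-125,80],'lid'); box([440,-230,95],[520,-165,120],'handle')
box([440,-140,85],[530,-90,120],'clipL'); box([430,-310,85],[510,-255,120],'clipR')
box([380,-95,25],[620,90,100],'small')
for t in ['lid_grip','clip_left','clip_right']:
    for r in ctrl.trace('wrist',t)[:2]:
        q=P[r['pixels']]; print(t,round(r['confidence'],2),r['bbox'],np.round(np.nanmedian(q,0)))
E
python3 w.py w1.png
```

```text
TCP [ 474.9 -228.   250.4] yaw 84.50095117545375
lid 14427 [ 482.6 -197.4] [147.8 100.1] 84.6 z [74.  75.3 77.4] in tool [31.2  4.7 -0.1]
handle 920 [ 482.6 -197.3] [43.9 15. ] 84.3 z [104.  106.7 108.2] in tool [31.3  4.7 -0.1]
clipL 764 [ 490.2 -117.9] [ 9.9 37.1] 84.3 z [ 87.4 105.5 111.7] in tool [111.    4.7  -0.3]
clipR 726 [ 475.1 -276.5] [ 9.3 37.7] 85.0 z [ 87.  101.2 111.4] in tool [-48.2   4.8   0.1]
small 1166 [390.5 -71.5] [21.  47.1] 0.1 z [26.6 34.2 39.1] in tool [147.7 -99.   -0.5]
lid_grip 0.76 [230.1, 75.8, 337.4, 224.6] [ 483. -190.   75.]
clip_left 0.64 [263.3, 49.3, 309.9, 90.3] [ 490. -123.   82.]
clip_right 0.81 [266.8, 212.8, 306.0, 251.6] [ 475. -273.   87.]
```

View pics/w1.png

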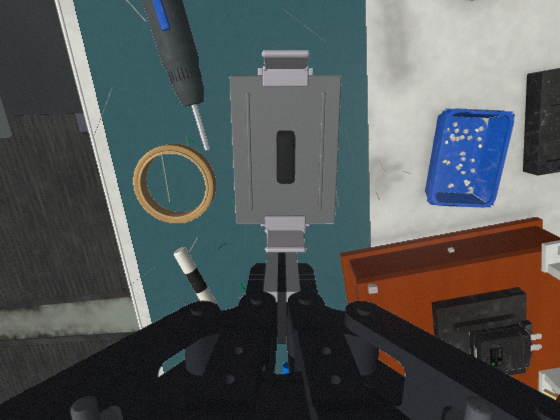

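The wrist view shows the handle at (286,157), the clips at (287,70) and (285,235), and the lid square with the tool. The shut fingertips go down between the handle and the right clip.

Request:
play_rows:
  targets:
    - [1,-1.6,0.4,0,0]
    - [1,-1.6,0.4,0,0]
    - [1,-1.6,0.4,5,0]
    - [1,-1.6,0.4,10,0]
    - [1,-1.6,0.4,13.4,0]
    - [1,-1.6,0.4,13.4,0]
    - [1,-1.6,0.4,13.4,0]

```text
clock: 3.75
eef_pos: [477.9, -238.9, 116.7]
tool_rot: [-3.141, -0.0, 1.482]
force: [1.2, -0.7, -0.7]
width: 0.3
gripper_force: 0.0
```

Request:
play_rows:
  targets:
    - [1,-1.2,0,0,0]
    - [1,-2.2,0,0,0]
    - [1,-3,0,0,0]
    - [1,-3.8,0,0,0]
    - [1,-4.6,0,0,0]
    - [1,-5.4,0,0,0]
    - [1,-6.2,0,0,0]
    - [1,-6.8,0,0,0]
    - [1,-6.8,0,0,0]

```text
clock: 4.65
eef_pos: [471.1, -308.7, 116.1]
tool_rot: [-3.142, 0.001, 1.479]
force: [-0.4, 0.1, 0.2]
width: -0.2
gripper_force: 0.0
```

Request:
play_rows:
  targets:
    - [1,0,0,-5,0]
    - [1,0,0,-9,0]
    - [1,5,0,-12,0]
    - [1,8,0,-13.5,0]
    - [1,8,0,-13.5,0]

```text
clock: 5.15
eef_pos: [481.3, -221.8, 253.2]
tool_rot: [3.138, -0.004, 1.489]
force: [0.6, -0.8, 1.2]
width: -0.3
gripper_force: 0.0
```

```bash
python3 w.py w2.png
```

```text
TCP [ 481.3 -221.8  253.2] yaw 85.32274778245495
lid 13819 [ 482.4 -197.5] [147.  100.3] 84.7 z [74.  75.3 77.3] in tool [24.3 -0.9  0.1]
handle 912 [ 482.6 -197.4] [44.1 15.8] 84.8 z [103.3 106.7 108.1] in tool [24.4 -0.7  0.1]
clipL 720 [ 489.9 -117.7] [10.1 37.3] 85.4 z [ 87.2 108.8 111.7] in tool [104.5   0.    0.4]
clipR 531 [ 475.1 -276.6] [ 9.2 37.3] 85.8 z [ 86.4  97.3 110.4] in tool [-55.1  -1.7  -0.2]
small 1296 [390.1 -67.5] [20.8 55.4] 1.3 z [26.4 34.  38.9] in tool [ 146.4 -103.5    0.2]
lid_grip 0.96 [227.8, 84.7, 333.2, 231.3] [ 483. -191.   75.]
clip_left 0.97 [255.6, 61.8, 302.7, 96.3] [ 489. -123.   82.]
clip_right 0.83 [259.5, 215.7, 296.1, 257.6] [ 475. -271.   82.]
```

View pics/w2.png

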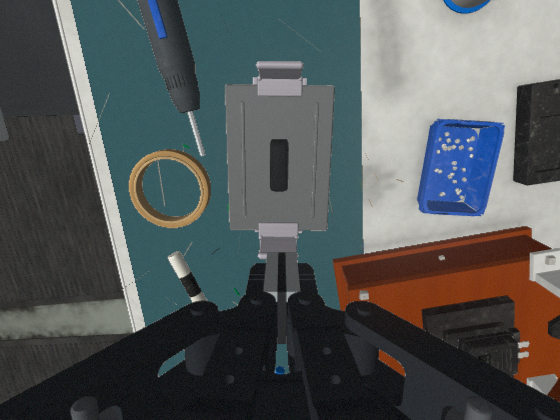

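The wrist view shows the right clip still closed at (278,240), with the lid and handle unmoved. I'll check the fingertip length before a slower try with force readings.

Run:
```python
from h import *
print(ctrl.finger_overhang)
M=T(); C=cam('wrist'); p,d=ctrl.get_image('wrist'); P=cloud('wrist',d,C); print(np.round(M[:3,3],1))
L=(P-M[:3,3])@M[:3,:3]
for r in range(245,330,6): print(r,np.round(L[r,270:295:6],0).tolist())
```

```text
25.0
[ 478.1 -228.5  250.8]
245 [[-48.0, -10.0, 145.0], [-49.0, -4.0, 146.0], [-48.0, 1.0, 145.0], [-49.0, 7.0, 146.0], [-49.0, 13.0, 146.0]]
251 [[-52.0, -10.0, 140.0], [-52.0, -4.0, 140.0], [-52.0, 1.0, 139.0], [-51.0, 7.0, 138.0], [-52.0, 12.0, 140.0]]
257 [[12.0, -4.0, -9.0], [12.0, -2.0, -9.0], [12.0, 1.0, -9.0], [12.0, 4.0, -9.0], [12.0, 6.0, -9.0]]
263 [[13.0, -4.0, -17.0], [12.0, -1.0, -16.0], [12.0, 1.0, -16.0], [12.0, 4.0, -16.0], [12.0, 6.0, -16.0]]
269 [[11.0, -4.0, -20.0], [12.0, -1.0, -21.0], [12.0, 1.0, -20.0], [12.0, 3.0, -21.0], [12.0, 6.0, -20.0]]
275 [[12.0, -4.0, -25.0], [12.0, -1.0, -25.0], [13.0, 1.0, -27.0], [12.0, 3.0, -26.0], [12.0, 6.0, -26.0]]
281 [[12.0, -4.0, -30.0], [12.0, -1.0, -31.0], [12.0, 1.0, -31.0], [12.0, 3.0, -31.0], [12.0, 5.0, -30.0]]
287 [[12.0, -3.0, -35.0], [12.0, -1.0, -35.0], [12.0, 1.0, -35.0], [12.0, 3.0, -35.0], [12.0, 5.0, -34.0]]
293 [[13.0, -3.0, -41.0], [11.0, -1.0, -37.0], [11.0, 1.0, -38.0], [11.0, 3.0, -38.0], [13.0, 5.0, -41.0]]
299 [[13.0, -3.0, -45.0], [9.0, -1.0, -38.0], [9.0, 1.0, -38.0], [13.0, 3.0, -44.0], [13.0, 5.0, -45.0]]
305 [[13.0, -3.0, -48.0], [8.0, -1.0, -40.0], [6.0, 1.0, -37.0], [13.0, 3.0, -47.0], [14.0, 5.0, -49.0]]
311 [[13.0, -3.0, -51.0], [8.0, -1.0, -43.0], [4.0, 1.0, -39.0], [10.0, 3.0, -47.0], [13.0, 5.0, -51.0]]
317 [[13.0, -3.0, -55.0], [7.0, -1.0, -45.0], [1.0, 1.0, -37.0], [7.0, 3.0, -46.0], [13.0, 5.0, -55.0]]
323 [[14.0, -3.0, -58.0], [5.0, -1.0, -47.0], [-1.0, 1.0, -38.0], [5.0, 3.0, -47.0], [13.0, 4.0, -58.0]]
329 [[13.0, -3.0, -60.0], [3.0, -1.0, -47.0], [-4.0, 1.0, -37.0], [4.0, 3.0, -48.0], [13.0, 4.0, -61.0]]
```

Run:
```python
from h import *
M=T()
for n in ['scene','side']:
    C=cam(n);p,d=ctrl.get_image(n); P=cloud(n,d,C).reshape(-1,3); L=(P-M[:3,3])@M[:3,:3]
    q=L[(abs(L[:,0])<25)&(abs(L[:,1])<60)&(L[:,2]<60)&(L[:,2]>-150)]
    print(n,M[2,3],len(q),[ (z,((q[:,2]>=z)&(q[:,2]<z+5)).sum()) for z in range(-60,60,5)])
    save(cv2.resize(p[60:320,180:460],None,fx=2.2,fy=2.2),'f_%s.png'%n)
```

```text
scene 250.59634802517022 3603 [(-60, np.int64(150)), (-55, np.int64(144)), (-50, np.int64(99)), (-45, np.int64(46)), (-40, np.int64(60)), (-35, np.int64(57)), (-30, np.int64(67)), (-25, np.int64(62)), (-20, np.int64(58)), (-15, np.int64(62)), (-10, np.int64(36)), (-5, np.int64(32)), (0, np.int64(0)), (5, np.int64(0)), (10, np.int64(0)), (15, np.int64(0)), (20, np.int64(0)), (25, np.int64(0)), (30, np.int64(0)), (35, np.int64(0)), (40, np.int64(0)), (45, np.int64(0)), (50, np.int64(0)), (55, np.int64(0))]
side 250.59634802517022 1915 [(-60, np.int64(87)), (-55, np.int64(81)), (-50, np.int64(59)), (-45, np.int64(31)), (-40, np.int64(31)), (-35, np.int64(28)), (-30, np.int64(29)), (-25, np.int64(32)), (-20, np.int64(34)), (-15, np.int64(26)), (-10, np.int64(22)), (-5, np.int64(5)), (0, np.int64(0)), (5, np.int64(0)), (10, np.int64(0)), (15, np.int64(0)), (20, np.int64(0)), (25, np.int64(0)), (30, np.int64(0)), (35, np.int64(0)), (40, np.int64(0)), (45, np.int64(0)), (50, np.int64(0)), (55, np.int64(0))]
```

View pics/f_scene.png

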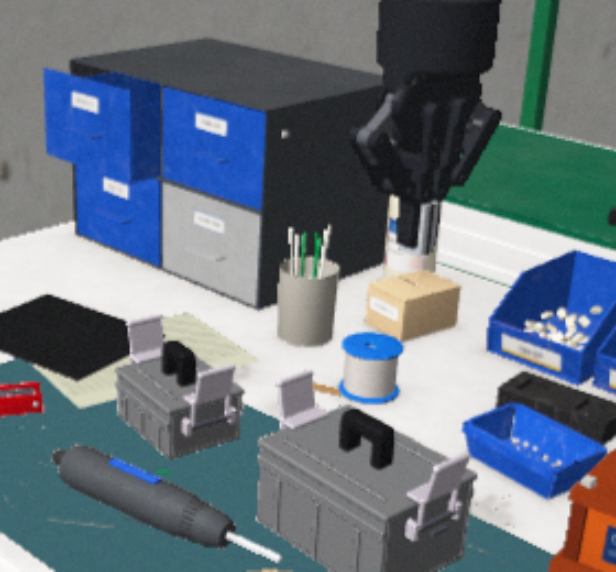

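The enlarged scene view shows the shut fingertips at about (420,245), well above the right clip. All three cameras put the tips level with the TCP rather than 25 mm ahead of it. That fits the first pass having gone over the tab, so I'll go about 27 mm lower.

Request:
play_rows:
  targets:
    - [1,-1.2,0,3,0]
    - [1,-1.2,0,8,0]
    - [1,-1.2,0,12.5,0]
    - [1,-1.2,0,14.5,0]
    - [1,-1.2,0,15.8,0]
    - [1,-1.2,0,15.8,0]

```text
clock: 6.1
eef_pos: [476.4, -240.1, 91.6]
tool_rot: [-3.138, -0.001, 1.479]
force: [0.7, 0.4, 0.3]
width: 0.1
gripper_force: 0.0
```

Request:
play_rows:
  targets:
    - [1,-1,0,0.3,0]
    - [1,-2,0,0.4,0]
    - [1,-2.8,0,0.4,0]
    - [1,-3.4,0,0.4,0]
    - [1,-4,0,0.4,0]

```text
clock: 6.6
eef_pos: [474.1, -279.4, 89.5]
tool_rot: [3.141, -0.001, 1.481]
force: [0.5, 2.6, -0.4]
width: 0.2
gripper_force: 1.0
```

Request:
play_rows:
  targets:
    - [1,-0.6,0,0,0]
    - [1,-1.2,0,0,0]
    - [1,-1.8,0,0,0]
    - [1,-2.4,0,0,0]
    - [1,-3,0,0,0]
    - [1,-3,0,0,0]

```text
clock: 7.2
eef_pos: [471.0, -311.0, 89.3]
tool_rot: [3.141, 0.001, 1.479]
force: [-0.3, -0.9, -0.3]
width: -0.2
gripper_force: 0.0
```

Request:
play_rows:
  targets:
    - [1,0,0,-5,0]
    - [1,0,0,-10,0]
    - [1,5,0,-13,0]
    - [1,8,0,-16,0]
    - [1,8,0,-16,0]

```text
clock: 7.7
eef_pos: [481.9, -224.6, 252.7]
tool_rot: [3.135, -0.003, 1.489]
force: [1.2, -0.4, 0.2]
width: -0.1
gripper_force: 0.0
```

```bash
python3 w.py w3.png
```

```text
TCP [ 481.9 -224.6  252.7] yaw 85.30504904582541
lid 14036 [ 482.6 -195.5] [143.5 100.1] 84.7 z [74.  75.2 76.8] in tool [29.1 -1.7  0.1]
handle 894 [ 482.8 -197.3] [44.  15.2] 84.7 z [103.7 106.7 108.1] in tool [27.3 -1.4  0.1]
clipL 732 [ 490.  -117.7] [ 9.7 37.8] 85.4 z [ 87.5 108.3 111.9] in tool [107.2  -0.7   0.3]
clipR 0
small 1245 [387.9 -70. ] [20.9 52.3] 6.9 z [26.5 34.1 38.9] in tool [ 146.5 -106.4   -0.3]
lid_grip 0.58 [222.8, 77.8, 329.8, 227.0] [ 482. -192.   75.]
clip_left 0.96 [252.4, 56.0, 302.9, 94.7] [ 489. -123.   82.]
clip_right 0.58 [259.5, 222.4, 293.7, 263.8] [ 470. -293.   57.]
```

The numbers show the right clip open and the lid unmoved. The left clip comes next.

Request:
play_rows:
  targets:
    - [1,4,0.2,0,0]
    - [1,7.8,0.2,2,0]
    - [1,7.8,0.2,6,0]
    - [1,7.8,0.2,11,0]
    - [1,7.8,0.2,14.5,0]
    - [1,7.8,0.2,16.1,0]
    - [1,7.8,0.2,16.1,0]

```text
clock: 8.6
eef_pos: [484.5, -153.2, 84.9]
tool_rot: [-3.134, -0.0, 1.478]
force: [-0.3, -0.3, -0.0]
width: -0.1
gripper_force: 0.0
```

Request:
play_rows:
  targets:
    - [1,0.8,0,-0.2,0]
    - [1,1.8,0,-0.4,0]
    - [1,2.6,0,-0.4,0]
    - [1,3.2,0,-0.4,0]
    - [1,3.8,0,-0.4,0]

```text
clock: 9.1
eef_pos: [491.5, -114.0, 92.9]
tool_rot: [3.14, 0.0, 1.481]
force: [-0.9, -2.4, -0.0]
width: -0.2
gripper_force: 0.7
```

Request:
play_rows:
  targets:
    - [1,0.6,0,0,0]
    - [1,1.1,0,0,0]
    - [1,1.6,0,0,0]
    - [1,2,0,0,0]
    - [1,2,0,0,0]

```text
clock: 9.6
eef_pos: [492.7, -93.5, 92.1]
tool_rot: [-3.141, -0.001, 1.482]
force: [-0.6, -0.3, 0.4]
width: -0.1
gripper_force: 0.0
```

Request:
play_rows:
  targets:
    - [1,0,0,-5,0]
    - [0.6,0,0,-10,0]
    - [0.3,-5,0,-15,0]
    - [0.3,-10,0,-16,0]
    - [0.3,-12.5,0,-16,0]
    - [0.3,-12.5,0,-16,0]
    - [0.3,-12.5,0,-16,0]

```text
clock: 10.3
eef_pos: [480.8, -220.1, 252.3]
tool_rot: [3.142, -0.0, 1.477]
force: [0.4, 0.6, -0.5]
width: 59.6
gripper_force: 0.0
```

```bash
python3 w.py w4.png
```

```text
TCP [ 480.8 -220.1  252.3] yaw 84.64093645426505
lid 14127 [ 482.6 -197.2] [138.6 100.2] 84.6 z [74.  75.2 76.6] in tool [23.  -0.4  0. ]
handle 903 [ 482.6 -197. ] [43.4 15.7] 84.3 z [103.8 106.7 108.1] in tool [23.2 -0.4  0. ]
clipL 0
clipR 0
small 2374 [446.2 -66.3] [ 57.2 132.4] 89.9 z [27.6 37.2 49. ] in tool [149.9 -48.8   0. ]
lid_grip 0.67 [226.4, 85.1, 333.5, 231.5] [ 483. -190.   75.]
clip_left 0.95 [257.8, 22.1, 302.4, 85.1] [492. -92.  49.]
clip_right 0.95 [261.3, 226.8, 298.9, 268.6] [ 472. -296.   53.]
```

View pics/w4.png

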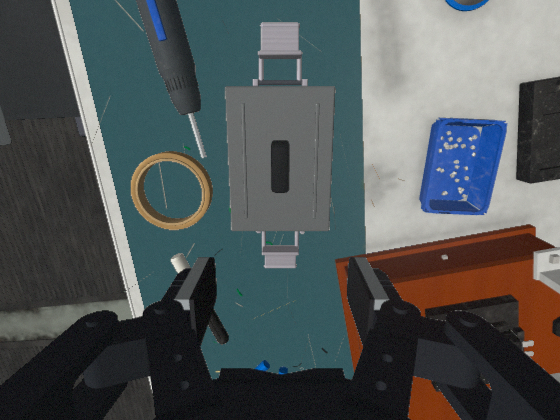

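Both clips lie open, at (279,40) and (280,258), and the lid is unmoved with its handle at (280,166). Next I'll grasp the handle.

Request:
play_rows:
  targets:
    - [0.3,2.2,0,0,0]
    - [0.3,2.2,0,3,0]
    - [0.3,2.2,0,8,0]
    - [0.3,2.2,0,12,0]
    - [0.3,2.2,0,15,0]
    - [0.3,2.2,0,15.7,0]
    - [0.3,2.2,0,15.7,0]

```text
clock: 11.2
eef_pos: [483.0, -196.3, 94.5]
tool_rot: [-3.139, -0.001, 1.482]
force: [-0.0, 1.0, 0.9]
width: 59.6
gripper_force: 0.0
```

Request:
play_rows:
  targets:
    - [0.3,0,0,1,0]
    - [0.3,0,0,1,0]
    - [0.6,0,0,1,0]
    - [1,0,0,1,0]
    - [1,0,0,1,0]
    - [1,0,0,1,0]
    - [1,0,0,1,0]

```text
clock: 11.9
eef_pos: [483.4, -197.1, 85.9]
tool_rot: [3.141, -0.0, 1.48]
force: [-1.5, -0.1, 5.4]
width: 15.0
gripper_force: 59.3
```

Request:
play_rows:
  targets:
    - [1,0,0,-0.5,0]
    - [1,0,0,-1.2,0]
    - [1,0,0,-2.2,0]
    - [1,0,0,-4,0]
    - [1,0,0,-7,0]
    - [1,0,0,-10,0]
    - [1,0,0,-12,0]
    - [1,0,0,-12,0]

```text
clock: 12.7
eef_pos: [485.2, -198.1, 208.4]
tool_rot: [3.135, 0.002, 1.48]
force: [-0.0, -0.7, -2.7]
width: 14.9
gripper_force: 58.8
```

```bash
cat > c.py <<'E'
from h import *
M=T(); print('TCP',np.round(M[:3,3],1),np.degrees(R.from_matrix(M[:3,:3]).as_euler('xyz')))
for n in ['scene','side']:
    C=cam(n); p,d=ctrl.get_image(n); P=cloud(n,d,C).reshape(-1,3); L=(P-M[:3,3])@M[:3,:3]
    q=L[(abs(L[:,0])<85)&(abs(L[:,1])<65)&(L[:,2]>5)&(L[:,2]<40)].astype(np.float32)
    if len(q)<50: print(n,len(q)); continue
    k=q[(q[:,2]>8)&(q[:,2]<16)]
    r=cv2.minAreaRect(np.ascontiguousarray(q[:,:2])); print(n,'lid in tool',np.round(r[0],1),np.round(r[1],1),round(r[2],1),'z',np.round(np.percentile(q[:,2],[1,20,50,80,99]),1))
    save(cv2.resize(p,(700,525)),'c_%s.png'%n)
E
python3 c.py
```

```text
TCP [ 485.2 -198.1  208.4] [1.79645472e+02 8.67894765e-02 8.48262227e+01]
scene lid in tool [-2.2 -3.6] [101.3 141.5] 89.5 z [ 7.3  9.4 10.1 10.9 20.1]
side lid in tool [ 1.2 -3.3] [144.7  99.7] 0.4 z [ 8.1 10.3 11.1 12.  21.2]
```

Request:
play_rows:
  targets:
    - [1,2,0.2,0,-1.5]
    - [1,5.5,0.5,0,-3]
    - [1,9.5,0.8,0,-5]
    - [1,13.5,1.1,0,-7]
    - [1,17.5,1.5,0,-9]
    - [1,21.5,1.8,0,-11]
    - [1,24.5,2.1,0,-12.5]
    - [1,26,2.2,0,-13.3]
    - [1,26,2.2,0,-13.3]
    - [1,26,2.2,0,-13.3]

```text
clock: 13.8
eef_pos: [528.1, 58.1, 204.5]
tool_rot: [-3.14, 0.001, 1.711]
force: [-0.2, -0.3, -2.7]
width: 14.8
gripper_force: 58.8
```

```bash
cat > m.py <<'E'
from h import *
M=T(); C=cam('wrist'); p,d=ctrl.get_image('wrist'); P=cloud('wrist',d,C); save(p,'m.png')
print('TCP',np.round(M[:3,3],1),np.degrees(R.from_matrix(M[:3,:3]).as_euler('xyz')))
for r in ctrl.trace('wrist','lid_mat')[:2]:
    q=P[r['pixels']]; q=q[~np.isnan(q[:,0])]; q=q[abs(q[:,2]-4)<6].astype(np.float32)
    x=cv2.minAreaRect(np.ascontiguousarray(q[:,:2])); print('mat',r['confidence'],r['bbox'],len(q),np.round(x[0],1),np.round(x[1],1),round(x[2],2),np.median(q[:,2]))
E
python3 m.py; python3 c.py
```

```text
TCP [528.1  58.1 204.5] [-1.79893560e+02  8.00804835e-02  9.80310027e+01]
mat 0.76 [251.6, 0.0, 404.3, 65.2] 9466 [552.2 202.7] [141.4  53.3] 8.06 3.2927594
TCP [528.4  57.3 205. ] [-1.79951097e+02  7.15175235e-02  9.79229313e+01]
scene lid in tool [-1.1 -5. ] [104.3 143.2] 88.5 z [ 7.2  9.6 10.3 11.3 20.9]
side lid in tool [ 0.8 -1.4] [142.1  99.8] 0.0 z [ 7.   8.7  9.3 10.1 19.9]
```

View pics/m.png

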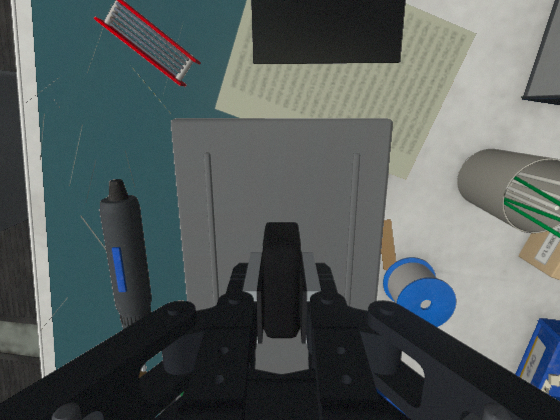

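The wrist view shows the lid level and square in the grip, with the mat's near edge at row 63, columns 252-402. The measured mat centre is about (543,265) mm, turned 8.1°.

Request:
play_rows:
  targets:
    - [1,3,0.6,0,0]
    - [1,7,1.5,0,0]
    - [1,11.5,2.5,0,0]
    - [1,16,3.4,0,0]
    - [1,19,4.1,0,0]
    - [1,20.4,4.4,2,0]
    - [1,20.4,4.4,6,0]
    - [1,20.4,4.4,10,0]
    - [1,20.4,4.4,13,0]
    - [1,20.4,4.4,13,0]

```text
clock: 15.0
eef_pos: [540.6, 265.7, 71.2]
tool_rot: [-3.133, 0.003, 1.711]
force: [-0.6, 0.1, -2.6]
width: 14.4
gripper_force: 59.0
```

```bash
python3 c.py
```

```text
TCP [540.6 265.7  71.2] [-1.79523433e+02  1.67135003e-01  9.80391629e+01]
scene lid in tool [-2.2 -5.3] [103.2 143.5] 88.1 z [ 6.5  9.3 10.4 11.5 21. ]
side lid in tool [0.3 0.6] [141.   99.8] 0.0 z [ 5.2  6.2  7.   7.8 10.7]
```

Request:
play_rows:
  targets:
    - [1,0,0.1,1.5,0]
    - [1,0,0.1,3,0]
    - [1,0,0.1,3.8,0]
    - [1,0,0.1,4.1,0]
    - [1,0,0.1,4.1,0]

```text
clock: 15.6
eef_pos: [544.2, 268.0, 33.7]
tool_rot: [-3.141, 0.0, 1.713]
force: [-0.0, 0.3, -1.1]
width: 14.4
gripper_force: 59.0
```

Request:
play_rows:
  targets:
    - [1,-0.1,0,0.2,0]
    - [1,-0.1,0,0.4,0]
    - [1,-0.1,0,0.5,0]
    - [1,-0.1,0,0.5,0]

```text
clock: 16.0
eef_pos: [544.6, 267.2, 29.2]
tool_rot: [3.142, -0.0, 1.713]
force: [0.1, 0.4, -2.1]
width: 14.7
gripper_force: 59.0
```

```bash
python3 c.py; python3 -c "
from h import *
print(np.round(ctrl.read_state()['force'],1))"
```

```text
TCP [544.6 267.2  29.2] [ 1.79999711e+02 -5.43730133e-03  9.81239585e+01]
scene lid in tool [-0.1 -8.5] [113.  169.4] 90.0 z [ 7.3  9.6 11.2 25.1 27.2]
side lid in tool [0. 0.] [130.  169.9] 90.0 z [ 7.1  9.1 10.6 24.8 26.8]
[-0.3  0.  -1.6]
```

Request:
play_rows:
  targets:
    - [1,-0.1,-0.1,0.2,0]
    - [1,-0.1,-0.1,0.3,0]
    - [1,-0.1,-0.1,0.3,0]
    - [1,-0.1,-0.1,0.3,0]

```text
clock: 16.5
eef_pos: [543.8, 266.0, 26.1]
tool_rot: [-3.142, 0.0, 1.713]
force: [-0.3, 0.4, -2.4]
width: 14.5
gripper_force: 59.0
```

Request:
play_rows:
  targets:
    - [1,0,0,0.1,0]
    - [1,0,0,0.2,0]
    - [1,0,0,0.2,0]
    - [1,0,0,0.2,0]

```text
clock: 16.9
eef_pos: [544.0, 266.1, 25.0]
tool_rot: [3.141, -0.0, 1.713]
force: [-2.2, -1.4, 5.8]
width: 14.8
gripper_force: 60.1
```

The lid is down on the mat, so I'll release it and rise.

Request:
play_rows:
  targets:
    - [0.7,0,0,0,0]
    - [0.3,0,0,0,0]
    - [0.3,0,0,0,0]
    - [0.3,0,0,0,0]
    - [0.3,0,0,-2,0]
    - [0.3,0,0,-6,0]
    - [0.3,-4,0,-11,0]
    - [0.3,-8,0,-16,0]
    - [0.3,-10,0,-20,0]
    - [0.3,-10,0,-20,0]

```text
clock: 17.9
eef_pos: [560.3, 163.4, 228.4]
tool_rot: [3.136, 0.001, 1.708]
force: [0.4, -0.7, -0.2]
width: 59.9
gripper_force: 0.0
```

Run:
```python
from h import *
M=T(); print(np.round(M[:3,3],1))
ims=[]
for n in ['wrist','scene','side']:
    C=cam(n); p,d=ctrl.get_image(n); P=cloud(n,d,C); ims.append(p)
    Q=P.reshape(-1,3); a=np.array([543.,265,0])
    for tag,zl,zh in [('lid',11,18),('mat',-3,9),('handle',30,50)]:
        m=(Q[:,2]>zl)&(Q[:,2]<zh)&(np.linalg.norm(Q[:,:2]-a[:2],axis=1)<115)
        if tag=='mat': m&=(p.reshape(-1,3).max(1)<45)
        m=cv2.morphologyEx(m.reshape(420,560).astype(np.uint8),cv2.MORPH_OPEN,np.ones((3,3))).ravel()>0
        q=Q[m].astype(np.float32)
        if len(q)<20: print(n,tag,len(q)); continue
        r=cv2.minAreaRect(np.ascontiguousarray(q[:,:2])); print(n,tag,len(q),np.round(r[0],1),np.round(r[1],1),round(r[2],1),np.round(np.median(q[:,2]),1))
    for t in ['clip_left','clip_right']:
        for r in ctrl.trace(n,t)[:1]: print(n,t,r['confidence'],np.round(np.nanmedian(P[r['pixels']],0)))
w=np.vstack([np.hstack(ims[:2]),np.hstack([ims[2],ims[2]*0])]); save(cv2.resize(w,(800,600)),'z.png')
```

```text
[560.3 163.4 228.4]
wrist lid 13810 [545.5 264.4] [100.3 136.1] 8.0 14.3
wrist mat 6168 [542.8 255.5] [137.8 158.8] 7.9 3.2
wrist handle 885 [545.1 265.6] [15.5 43.3] 8.1 45.8
scene lid 892 [539.3 264.5] [101.6 146.2] 8.6 14.8
scene mat 562 [518.4 259.5] [103.6 180.8] 9.8 3.9
scene handle 132 [539.4 261.8] [18.2 45.8] 9.3 41.8
scene clip_left 0.57 [ 484. -102.   57.]
scene clip_right 0.77 [ 468. -303.   50.]
side lid 3918 [542.7 265.9] [100.3 141. ] 8.1 15.5
side mat 2959 [540.2 266. ] [137.6 179.3] 8.8 4.5
side handle 284 [542.5 266.6] [15.9 44.3] 7.4 46.5
side clip_left 0.71 [486. -99.  58.]
side clip_right 0.62 [ 474. -294.   63.]
```

View pics/z.png

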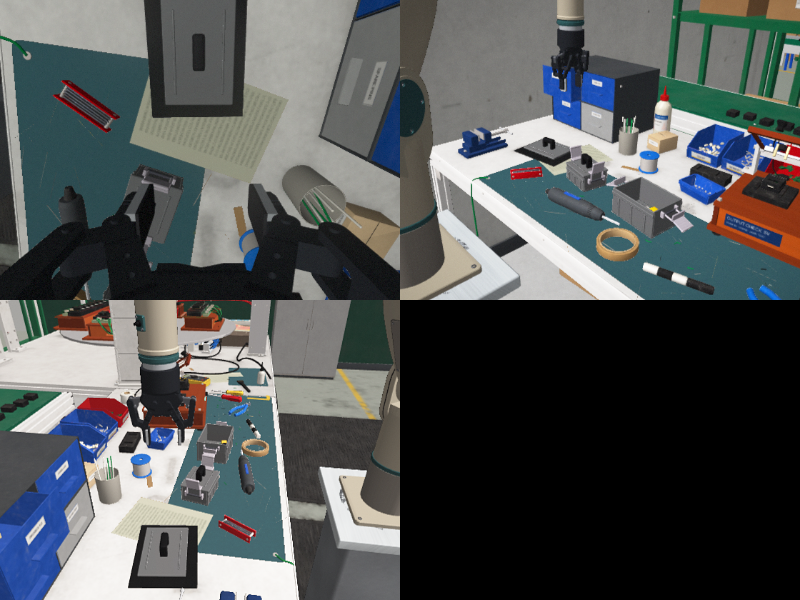

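The final views show the lid handle-up and square on the mat, within about 2.5 mm of its centre. The crate is open and both clips are out.

```bash
python3 -c "
from cell import ctrl
print(ctrl.finish_job())"
```

```text
the job is handed in; nothing more can be done
None
```

I opened both clips on the larger crate and left them open, then laid its lid handle-up and square on the mat, about 2.5 mm off centre. I handed the job in at about 18 s of the 61 s; the first pass at the right clip missed because the fingertips sit roughly 25 mm higher than the text says, so I repeated it lower.

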